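Nudge two loose nuts into their pockets and shut the cover

ROBOT

A 6-joint arm with a two-finger parallel gripper is mounted at the origin on a cart in front of the work surface, level with it; the furniture and walls round the work are solid. World frame = base frame: x ahead of the robot, y to its left, z up, the work surface at z = 0. Lengths are in mm, angles in degrees, forces in N, time in s.
With the tool pointing down it reaches from about 275 to 825 mm from the base axis. Payload 4.9 kg.
Tool frame: the origin (TCP) lies at the very end of the fingers, on their centre line; the grasp point (between the pads) lies 19 mm behind it; z points along the fingers, y is the direction in which the jaws open and shut (so a half turn about z gives the same grasp; the last joint's range is limited). The gripper opens to 85 mm and grips with 20 to 120 N. Pads are 22 mm wide; open, the fingers measure 114 mm over their backs; the gripper's body (76 mm by 85 mm) begins 54 mm behind the grasp point. The pads swing forward as they close: fully open they stand 13 mm farther back than shut.
Start: joints at [60.321, 18.69, -11.035, 60.275, 0, 82.311], TCP at [205.942, 510.006, 231.281] pointing down, gripper open.
Joint ranges: [-152.03, 152.03], [-55.5, 102.48], [-74.3, 77.21], [-110.64, 120.58], [-84.22, 78.4], [-180, 180]. Speed limits (degrees/s): [147.25, 147.25, 180, 180, 180, 180].

INTERFACE

Orientations are given as a 3x3 rotation matrix whose columns are the frame's x, y, z axes.
In Python, from rig import robot, viewer gives the robot as it stands. The module is installed in compiled form; this text tells all that it offers.
- The arm moves only by the tool send_rows, never from a script. Its arguments are lists of equal length, an entry for each row: "claw": the opening in per cent of the stroke, from 0 (shut) to 100 (fully open); "translation": the shift along the tool's x, y, z in mm, a list of three; "turn": the turn about the tool's z in rad. In form: {"claw": [claw, ...], "translation": [[x, y, z], ...], "turn": [turn, ...]}. A call has exactly 8 rows; each row is the pose to reach, as a shift and turn from the pose commanded when the call began, along the tool's axes at that moment; what a row does not reach only later rows make up. A row lasts 1/10 s, in which the tool goes at most 50 mm and 8.59 degrees, less where a joint would pass 70% of its speed; a pose out of reach is approached as far as the arm can. A call with a gripper value outside its range is refused whole. The fingers move at their own pace and stop on an object; "force" is the grip in N (left out, the last holds). Time passes only in rows, so rows that repeat a pose let the fingers close, or fill a call up. It gives the time, the measured TCP pose, the force and the opening at its end, in the units of the state.
- robot.get_obs(): the state, without advancing time (a new reading comes with each control period).
- viewer.snapshot(name): name is "side" or "top"; returns (picture, depth): 420x560x3 uint8, red, green, blue; 420x560 float32, mm along the optical axis (not along the pixel's ray), 0 where there is no reading.
- viewer.calibration(name): a dict with "intrinsics" (3x3 intrinsics, pixels), "distortion" ([k1, k2, p1, p2, k3] as OpenCV has them; the pictures are not rectified), "position" and "orientation" of the camera in the world. Camera axes: x right, y up, looking along -z (the intrinsics and any distortion apply to the point x, -y, -z); pixel columns grow to the right and rows downward; lengths in mm; the calibration is good to about 2 mm. A picture is of the moment at which its call begins. calibration takes no time and is no camera call.
- robot.job_done(): hands the job in, once; it reports no verdict.
The state is a dict: "time": time; "qpos": joint angles; "joint_vel": joint speeds; "joint_efforts": joint torques, N m; "position": TCP position; "ee_rot": TCP orientation; "ft_force": force on the tool from outside, world axes, zero at the start; "ft_torque": the same for the moment, N m; "width": finger opening in mm.
Only numpy, scipy, OpenCV 4.12 (cv2) and the standard library are available. Lean on these libraries where they do the work, as an engineer would, in place of code of your own. Each camera call takes 0.05 s, during which the arm holds its last target.

TASK

Put the two brass nuts away: slide the clear cover of the metal board fully open, nudge each nut across the board until it drops flat into the pocket of its size (large nut, large pocket; small nut, small pocket), then slide the cover fully shut over them. Keep the nuts down on the board, never lift them off it, and do not knock over or shift the vial and the weight beside it.

Things in the scene. Friction and masses are not known exactly. Their poses are not given: they have to be found in the camera images.
- board: Flat grey-painted metal board, 180 (x) x 280 (y) x 12 mm, fixed on the table; origin under its centre; at yaw 0 its x points away from the robot, y to the left; z up. Top face 12 mm above the table, with two round pockets near the far edge, under the shut cover. A dark rail on the far edge (board x over +74 mm) is 18 mm high; the other edges are open. Both nuts start on the bare near half.
- large_pocket (a point): Centre of the mouth of the large pocket, level with the board's top face, at board (45, 90) mm; 36 mm across, 5 mm deep, with a thin dark pad on its floor; axes parallel to the board's.
- small_pocket (a point): Centre of the mouth of the small pocket, level with the board's top face, at board (45, 32) mm; 26 mm across, 5 mm deep, dark floor; axes parallel to the board's.
- cover (a joint): Travel of the clear sliding cover in m: 0 fully shut over both pockets, 0.145 fully open against its stop; slides along board -y (rightwards) with about 1.5 N friction, stays where left. Plate 64 (x) x 104 (y) x 4 mm, near edge at board x +17 mm, underside 8 mm above the board: a seated nut passes under it, an unseated one does not. Shut it spans board y +10 to +114 mm, open -135 to -31.
- cover_knob (a point): Middle of the part of the cover's black upright knob that is gripped: a post 14 mm in diameter standing 25 mm above the cover, its top 49 mm above the table; this point is 38 mm above the table, moves with the cover, and lies at board (57, 62) mm when the cover is shut.
- large_nut_center (a point): Centre of the large hexagonal brass nut, half-way up: 24 mm across flats, 28 mm across corners, 10 mm high, lying flat on the board (centre 5 mm above the board's top face), z along its hole; about 30 g. Seated in its pocket the centre is level with the top face and 5 mm of the nut stand proud. It slides with friction and stops when no longer pushed.
- small_nut_center (a point): Centre of the small hexagonal brass nut, half-way up: 16 mm across flats, 18.5 mm across corners, 10 mm high, lying flat on the board, z along its hole; about 20 g. It may start to the left or to the right of the large nut. Seated, it too stands 5 mm proud; pushed not quite far enough, either nut leans about 0.3 rad on the pocket's rim and drops flat when nudged on.
- vial_center (a point): Centre of a glass specimen vial, 21 mm in diameter and 52 mm high, standing loose on the table left of the board; leave it alone.
- weight_center (a point): Centre of a brass calibration weight with a knob, 22 mm in diameter and 30 mm high, standing loose on the table left of the board; leave it alone.
- large_nut: The large nut itself; origin at the centre of its underside.
- small_nut: The small nut itself; origin at the centre of its underside.
There are look-alikes about, which are no part of the job. What is shaped like the large_nut but turquoise is not meant.

How it is judged (in metres and radians):
On the way, in this order (a step that is already met when the one before it is completed fails the run):
1. the cover is slid open (at least 130 of its 145 mm) (value of joint cover above 0.13 m), for 0.2 s.
2. both nuts lie flat in the pockets of their sizes while the cover is open (horizontal distance between large_nut_center and large_pocket below 0.007 m and z of large_nut_center in the frame of large_pocket below 0.002 m and angle between each of large_nut_center, small_nut_center's own z axis and vertical below 0.12 rad and horizontal distance between small_nut_center and small_pocket below 0.007 m and z of small_nut_center in the frame of small_pocket below 0.002 m and value of joint cover above 0.12 m), for 0.2 s.
At the end, for the whole second after the job is handed in: The large nut lies flat in the large pocket and the small nut in the small pocket (centre within 7 mm of the pocket's centre, no more than 2 mm above the board's top face, tilted less than 0.12 rad), both at rest, and the cover is shut to within 4 mm (horizontal distance between large_nut_center and large_pocket below 0.007 m and z of large_nut_center in the frame of large_pocket below 0.002 m and angle between each of large_nut_center, small_nut_center's own z axis and vertical below 0.12 rad and horizontal distance between small_nut_center and small_pocket below 0.007 m and z of small_nut_center in the frame of small_pocket below 0.002 m and value of joint cover below 0.004 m and linear speed of each of large_nut, small_nut below 0.01 m/s and velocity of joint cover below 0.01 m/s); the robot touches nothing.
It fails at once if a nut is lifted off the board (its centre more than 18 mm above the board's top face; it slides at 5 mm) (z of any of large_nut_center, small_nut_center in the frame of large_pocket above 0.018 m).
It fails at once if the vial or the weight is shifted by more than 20 mm or knocked over (distance of any of vial_center, weight_center from where it was at the start of the episode above 0.02 m or angle between any of vial_center, weight_center's own z axis and vertical above 0.5 rad).
It also fails if it takes over 72 s, if anything falls off the work surface, if the arm or the gripper's body presses on something with over 40 N, if the wrist force passes 120 N, or if a joint passes its speed limit or range.

## Working session

There is one attempt and no reset: what is moved stays moved. The work goes in short steps, Python scripts to look and compute and a tool call to move; the robot and the scene stay as the last step left them, time stands still between calls to the robot, and variables do not carry over. Pictures are saved under pics/ and viewed, and the job is handed in when it is done.

Besides the shell and the picture viewer there is one more tool, called after "Request:" as name([rows], argument=value, ...), one row to a line, values as JSON. send_rows: Moves the arm, as the interface text tells. Its arguments: {"type":"object","properties":{"claw":{"type":"array","items":{"type":"number"}},"translation":{"type":"array","items":{"type":"array","items":{"type":"number"}}},"turn":{"type":"array","items":{"type":"number"}},"force":{"type":"number"}},"required":["claw","translation","turn"]}

```bash
mkdir -p pics
cat > h.py <<'E'
import numpy as np, cv2
from rig import robot, viewer
def snap(n,f):
    p,d=viewer.snapshot(n); cv2.imwrite(f'pics/{f}.png',p[:,:,::-1]); np.savez(f'pics/{f}.npz',p=p,d=d); return p,d
def ray(n,uv):
    c=viewer.calibration(n); K=np.array(c['intrinsics'],float); D=np.array(c['distortion'],float)
    q=cv2.undistortPoints(np.array(uv,float).reshape(-1,1,2),K,D).reshape(-1,2)
    d=np.c_[q[:,0],-q[:,1],-np.ones(len(q))]
    R=np.array(c['orientation']);return np.array(c['position']),d@R.T
def onz(n,uv,z):
    o,d=ray(n,uv); t=(z-o[2])/d[:,2]; return o+d*t[:,None]
def proj(n,P):
    c=viewer.calibration(n); K=np.array(c['intrinsics'],float); D=np.array(c['distortion'],float)
    R=np.array(c['orientation']); q=(np.array(P,float).reshape(-1,3)-np.array(c['position']))@R
    q=q*[1,-1,-1]
    return cv2.projectPoints(q,np.zeros(3),np.zeros(3),K,D)[0].reshape(-1,2)
E
python3 - <<'E'
from h import *
snap('top','t0');snap('side','s0')
s=robot.get_obs();print(s)
for n in('top','side'):print(viewer.calibration(n))
E
```

```text
{'time': 0.1, 'qpos': array([ 6.03192355e+01,  1.87300669e+01, -1.10875826e+01,  6.02758475e+01,
       -3.32379153e-03,  8.23112045e+01]), 'joint_vel': array([-0.07910019, -0.00806337,  0.15583812,  0.09058404,  0.05800383,
       -0.02940551]), 'joint_efforts': array([ 4.39933028e-04, -4.44238687e+01,  2.63038445e+01,  7.84044270e-03,
       -1.76035396e-04,  8.75321064e-06]), 'position': array([205.69172066, 509.49859818, 230.55121451]), 'ee_rot': array([[-9.27236310e-01,  3.74475969e-01, -7.57627481e-04],
       [ 3.74476701e-01,  9.27235196e-01, -1.44645376e-03],
       [ 1.60836694e-04, -1.62491828e-03, -9.99998667e-01]]), 'ft_force': array([-0.00206839,  0.34382834,  1.04210039]), 'ft_torque': array([-0.03229013, -0.00918873, -0.00190244]), 'width': 85.41286900106614}
{'intrinsics': array([[502.9569946 ,   0.        , 287.41186441],
       [  0.        , 502.9569946 , 214.01376112],
       [  0.        ,   0.        ,   1.        ]]), 'distortion': array([0.00278923, 0.        , 0.        , 0.        , 0.        ]), 'position': array([427.47992067, 356.11635753, 898.60045536]), 'orientation': array([[-0.01718948,  0.99232589, -0.1224494 ],
       [-0.99982279, -0.01799976, -0.00551412],
       [-0.00767586,  0.12233291,  0.99245944]])}
{'intrinsics': array([[472.75393114,   0.        , 277.83655359],
       [  0.        , 472.75393114, 212.03727616],
       [  0.        ,   0.        ,   1.        ]]), 'distortion': array([-0.13540546,  0.        ,  0.        ,  0.        ,  0.        ]), 'position': array([ 265.82137301, -352.61451751,  402.64465731]), 'orientation': array([[ 0.92679619,  0.13161839, -0.35174625],
       [-0.37483769,  0.38241783, -0.84454325],
       [ 0.02335661,  0.91456722,  0.40375892]])}
```

View pics/t0.png

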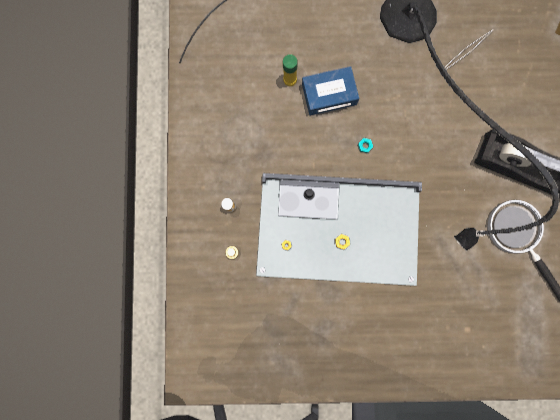

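View pics/s0.png

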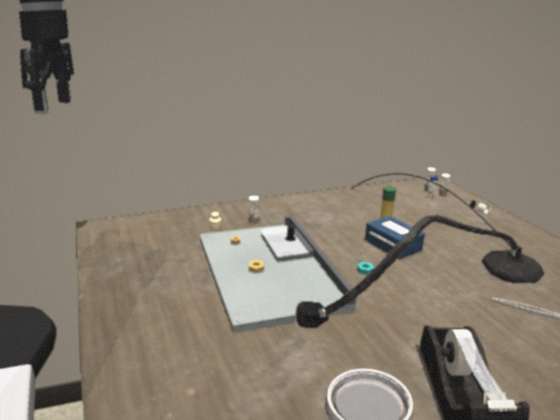

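Run:
```python
from h import *
p=np.load('pics/t0.npz')['p'];d=np.load('pics/t0.npz')['d']
c=p[165:295,215:425];cv2.imwrite('pics/t0c.png',cv2.resize(c,None,fx=3.8,fy=3.8,interpolation=cv2.INTER_CUBIC)[:,:,::-1])
hsv=cv2.cvtColor(p,cv2.COLOR_RGB2HSV)
m=((hsv[:,:,0]>18)&(hsv[:,:,0]<32)&(hsv[:,:,1]>120)&(hsv[:,:,2]>110)).astype(np.uint8)
n,l,st,ce=cv2.connectedComponentsWithStats(m)
for i in range(1,n):
    if st[i,4]>15 and 180<ce[i][1]<290 and 200<ce[i][0]<430:print(st[i],ce[i],onz('top',ce[i],17)[0].round(1))
# board mask: grey top face
m=((hsv[:,:,1]<40)&(hsv[:,:,2]>130)).astype(np.uint8)
m=cv2.morphologyEx(m,cv2.MORPH_OPEN,np.ones((5,5)))
n,l,st,ce=cv2.connectedComponentsWithStats(m)
for i in range(1,n): 
    if st[i,4]>3000: print(st[i],ce[i])
print([ (uv,p[uv[1],uv[0]],hsv[uv[1],uv[0]]) for uv in [(350,210),(350,270),(230,270),(350,183)]])
for uv in [(467,238),(480,232),(530,228),(554,205),(309,194),(227,205),(231,253),(350,270)]:
    z=d[uv[1],uv[0]];o,r=ray('top',[uv]);print(uv,z,(o+r*z)[0].round(0))
```

```text
[335 234  15  15 117] [342.        241.4017094] [486.2 266.2  17. ]
[282 241   9   9  56] [286.07142857 244.85714286] [481.8 364.3  17. ]
[  131     0    84   420 13900] [151.88057554 221.58323741]
[  256   180   163   106 15008] [338.9779451  232.82935768]
[((350, 210), array([214, 221, 220], dtype=uint8), array([ 86,   8, 221], dtype=uint8)), ((350, 270), array([215, 220, 220], dtype=uint8), array([ 90,   6, 220], dtype=uint8)), ((230, 270), array([158, 138, 114], dtype=uint8), array([ 16,  71, 158], dtype=uint8)), ((350, 183), array([51, 52, 53], dtype=uint8), array([105,  10,  53], dtype=uint8))]
(467, 238) 819.2958 [484.  69.  78.]
(480, 232) 820.49274 [493.  47.  78.]
(530, 228) 760.3629 [493.  -6. 139.]
(554, 205) 717.80475 [522. -20. 185.]
(309, 194) 860.7979 [566. 323.  48.]
(227, 205) 857.7462 [550. 464.  50.]
(231, 253) 869.3724 [469. 460.  28.]
(350, 270) 879.95215 [436. 253.  12.]
```

View pics/t0c.png

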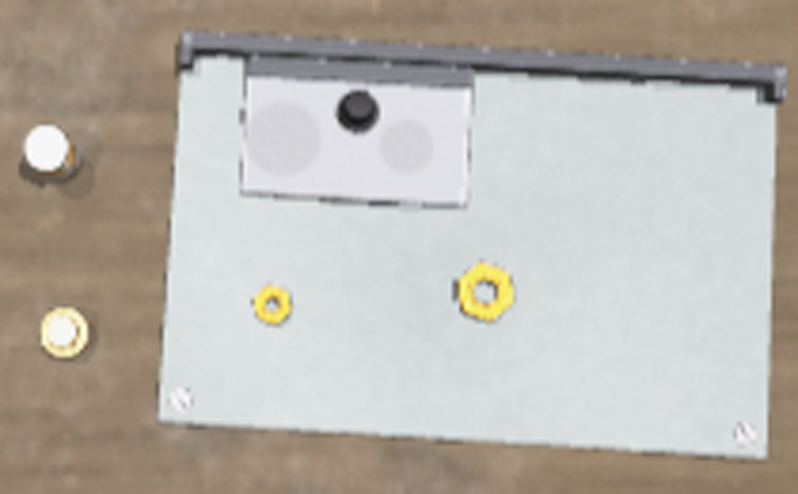

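Run:
```python
from h import *
p=np.load('pics/t0.npz')['p'].astype(float)
g=p.sum(2)/3; b=p[:,:,2]
def cross(prof,th): # first crossing idx
    for i in range(len(prof)-1):
        if (prof[i]-th)*(prof[i+1]-th)<0: return i+(th-prof[i])/(prof[i+1]-prof[i])
near=[(u,295-cross(b[295:260:-1,u],165)) for u in range(275,400,5)]
left=[(240+cross(b[v,240:275],165),v) for v in range(205,268,4)]
right=[(435-cross(b[v,435:400:-1],165),v) for v in range(205,278,4)]
L={}
for n,a in(('near',near),('left',left),('right',right)):
    P=onz('top',a,12)[:,:2]; 
    vx,vy,x0,y0=cv2.fitLine(P.astype(np.float32),cv2.DIST_HUBER,0,.01,.01).ravel()
    L[n]=(np.array([x0,y0]),np.array([vx,vy])); r=(P-[x0,y0])@[-vy,vx]
    print(n,np.degrees(np.arctan2(vy,vx)),np.abs(r).max())
def X(a,b):
    (p,u),(q,v)=L[a],L[b]; t=np.linalg.solve(np.c_[u,-v],q-p); return p+u*t[0]
A=X('near','left');B=X('near','right');print(A,B,np.linalg.norm(A-B))
ydir=(A-B)/np.linalg.norm(A-B); yaw=np.arctan2(-ydir[0],ydir[1]); xd=np.array([np.cos(yaw),np.sin(yaw)])
O=(A+B)/2+90*xd; print('O',O,'yaw',np.degrees(yaw))
T=lambda x,y:O+xd*x+np.array([-xd[1],xd[0]])*y
inv=lambda P:np.array([(P-O)@xd,(P-O)@np.array([-xd[1],xd[0]])])
for n,xy in dict(LP=(45,90),SP=(45,32),knob=(57,62),knobopen=(57,-83)).items():print(n,T(*xy))
print('nuts board',inv(np.array([486.2,266.2])),inv(np.array([481.8,364.3])))
m=(p.sum(2)<200)[180:205,295:325];v,u=np.nonzero(m);print(u.mean()+295,v.mean()+180,onz('top',[(u.mean()+295,v.mean()+180)],49))
print('vial',inv(np.array([550,464])),'w',inv(np.array([469,460])),'lamp',inv(np.array([484,69])))
```

```text
near 85.59419 0.4683297494392167
left -4.3846803 0.39120191288524514
right -4.4174 0.35354569907255784
[429.56094 417.8757 ] [408.06512 138.88191] 279.82065
O [508.5471  271.46503] yaw -4.405801
LP [560.32794 357.74216]
SP [555.8724  299.91354]
knob [570.1415  328.90308]
knobopen [559.0026  184.33154]
nuts board [-21.87659329  -6.96617147] [-33.79963111  90.50593321]
308.4047619047619 193.11904761904762 [[567.65224694 324.31987405  49.        ]]
vial [ 26.53988469 195.15044032] w [-53.91347882 184.93984212] lamp [  -8.92119246 -203.75244558]
```

```bash
cat >> h.py <<'E'
O=np.array([508.55,271.47]);yaw=np.radians(-4.406);xd=np.array([np.cos(yaw),np.sin(yaw)]);yd=np.array([-xd[1],xd[0]])
T=lambda x,y:O+xd*x+yd*y
inv=lambda P:np.array([(np.array(P)[:2]-O)@xd,(np.array(P)[:2]-O)@yd])
def st():
    s=robot.get_obs();R=s['ee_rot'];print('t',round(s['time'],2),'board',inv(s['position']).round(1),'z',s['position'][2].round(1),'w',s['width'].round(1),'F',s['ft_force'].round(1),'yerr_deg',np.degrees(np.arctan2(R[1,1],R[0,1])-np.arctan2(yd[1],yd[0])).round(2));return s
E
python3 - <<'E'
from h import *
for n in ('top','side'):
    im=cv2.imread(f"pics/{'t' if n=='top' else 's'}0.png")
    S=5
    pts={'k49':(*T(57,62),49),'k24':(*T(57,62),24)}
    for (x,y) in[(17,10),(17,114),(81,10),(81,114)]:pts[f'p{x},{y}']=(*T(x,y),24)
    for (x,y) in[(-90,140),(-90,-140),(74,-140),(74,140)]:pts[f'b{x},{y}']=(*T(x,y),12)
    for (x,y) in[(90,140),(90,-140)]:pts[f'r{x},{y}']=(*T(x,y),18)
    uv={k:proj(n,v)[0] for k,v in pts.items()}
    x0,x1,y0,y1=(265,345,170,225) if n=='top' else (195,355,205,330)
    S=10 if n=='top' else 4
    c=cv2.resize(im[y0:y1,x0:x1],None,fx=S,fy=S,interpolation=cv2.INTER_CUBIC)
    for k,(u,v) in uv.items():
        q=(int((u+.5-x0)*S),int((v+.5-y0)*S));cv2.drawMarker(c,q,(0,0,255),0,14,1)
    cv2.imwrite(f'pics/ov_{n}.png',c)
E
```

```text
(no output)
```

View pics/ov_top.png

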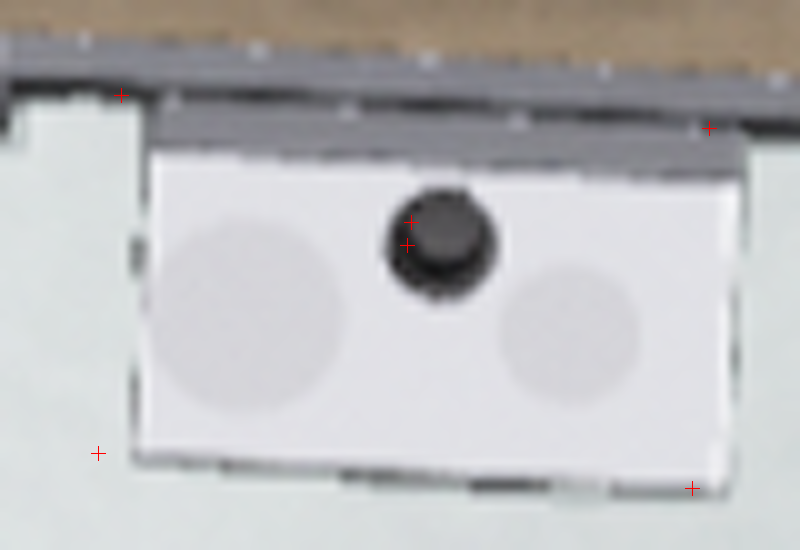

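View pics/ov_side.png

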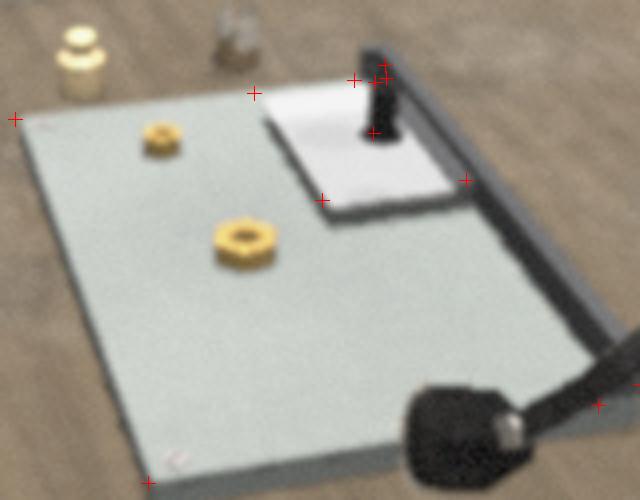

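Run:
```python
from h import *
for uv in [(289.2,201),(321.4,203)]:
    print([inv(onz('top',[uv],z)[0]).round(1) for z in (7,12)])
print(inv(onz('top',[(309.0,193.2)],49)[0]), inv(onz('top',[(309.3,192.8)],49)[0]))
print('plate L,R near', inv(onz('top',[(278.2,215.2)],24)[0]),inv(onz('top',[(337.3,218.6)],24)[0]))
for n,t in((12,T(45,90)),(12,T(45,32))): print(proj('top',(*t,12)),proj('top',(*t,7)))
# move to pre-push
s=st();R=s['ee_rot'];p=s['position']
for x,y,z in((57,62+38,110),):
    print(R.T@(np.array([*T(x,y),z])-p))
```

```text
[array([45.6, 89.8]), array([44.9, 89.7])]
[array([45.4, 32. ]), array([44.6, 32.3])]
[54.78689876 56.21055108] [55.50867206 55.7362041 ]
plate L,R near [ 16.84454825 107.28854958] [16.93966971  3.72562757]
[[289.0345995  200.91387882]] [[289.04708407 201.32740246]]
[[321.55958478 202.80021058]] [[321.39280001 203.20373918]]Traceback (most recent call last):
  File "<stdin>", line 8, in <module>
  File "h.py", line 21, in st
    s=robot.get_obs();R=s['ee_rot'];print('t',round(s['time'],2),'board',inv(s['position']).round(1),'z',s['position'][2].round(1),'w',s['width'].round(1),'F',s['ft_force'].round(1),'yerr_deg',np.degrees(np.arctan2(R[1,1],R[0,1])-np.arctan2(yd[1],yd[0])).round(2));return s
                                                                                                                                       ^^^^^^^^^^^^^^^^
AttributeError: 'float' object has no attribute 'round'
```

The things that could be taken for the nuts are the brass nut at (342,241), which is large, the brass nut at (286,245), which is small, and the turquoise nut at (366,145), which is a look-alike off the board. I choose the two brass ones. The close crop t0c confirms both lie on the near half of the board. The cover already stands about 6.5 mm open: the knob is at board (57, 55.5), and the pockets are where expected.

```bash
sed -i "s/s\['width'\].round(1)/round(float(s['width']),1)/" h.py
cat >> h.py <<'E'
def go(x,y,z):
    s=st();print('shift',(s['ee_rot'].T@(np.array([*T(x,y),z])-s['position'])).round(1))
E
python3 -c "
from h import *
go(57,93,110)"
```

```text
t 0.1 board [-320.2  214.1] z 230.6 w 85.4 F [-0.   0.3  1. ] yerr_deg -17.59
shift [-396.2   -1.2  120.5]
```

Request:
send_rows([
  [-50, 0, 5],
  [-100, 0, 15],
  [-150, 0, 30],
  [-200, 0, 45],
  [-250, 0, 60],
  [-300, 0, 75],
  [-340, 0, 90],
  [-370, 0, 100],
], claw=[0, 0, 0, 0, 0, 0, 0, 0], turn=[-0.04, -0.08, -0.12, -0.16, -0.2, -0.24, -0.28, -0.307])

```text
time: 0.9
position: [551.2, 369.3, 129.3]
ee_rot: [[-0.997, 0.078, -0.001], [0.078, 0.997, -0.001], [0.001, -0.001, -1.0]]
ft_force: [0.8, 0.6, 0.7]
width: 0.5
```

```bash
python3 -c "
from h import *
go(57,91,32)"
```

```text
t 0.9 board [ 35.  100.8] z 129.3 w 0.5 F [0.8 0.6 0.7] yerr_deg -0.05
shift [-22.1  -9.7  97.3]
```

Request:
send_rows([
  [-20, -8, 10],
  [-22, -9, 35],
  [-22, -9, 65],
  [-22, -9, 88],
  [-22, -9, 96],
  [-22, -9, 96],
  [-22, -9, 96],
  [-22, -9, 96],
], claw=[0, 0, 0, 0, 0, 0, 0, 0], turn=[0, 0, 0, 0, 0, 0, 0, 0])

```text
time: 1.7
position: [571.3, 361.6, 37.1]
ee_rot: [[-0.997, 0.076, 0.003], [0.076, 0.997, 0.001], [-0.002, 0.001, -1.0]]
ft_force: [-0.3, -0.4, 0.5]
width: -0.2
```

Run:
```python
from h import *
st();p,d=snap('side','s1');cv2.imwrite('pics/s1c.png',cv2.resize(p[150:330,180:360],None,fx=3.3,fy=3.3)[:,:,::-1])
```

```text
t 1.7 board [55.6 94.7] z 37.1 w -0.2 F [-0.3 -0.4  0.5] yerr_deg 0.02
```

View pics/s1c.png

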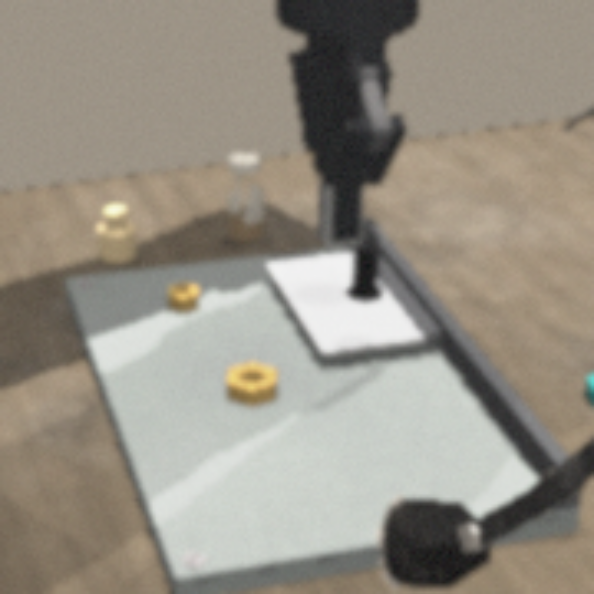

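Request:
send_rows([
  [-1, -15, 2],
  [-1, -35, 2],
  [-1, -57, 2],
  [-1, -79, 2],
  [-1, -101, 2],
  [-1, -123, 2],
  [-1, -140, 2],
  [-1, -145, 2],
], claw=[0, 0, 0, 0, 0, 0, 0, 0], turn=[0, 0, 0, 0, 0, 0, 0, 0])

```text
time: 2.55
position: [560.5, 214.2, 33.9]
ee_rot: [[-0.997, 0.079, 0.001], [0.079, 0.997, 0.0], [-0.001, 0.0, -1.0]]
ft_force: [-0.4, 1.4, 1.1]
width: 0.0
```

Run:
```python
from h import *
st();p,d=snap('top','t2');cv2.imwrite('pics/t2c.png',cv2.resize(p[150:300,215:445],None,fx=3.4,fy=3.4)[:,:,::-1]);st()
```

```text
t 2.55 board [ 56.2 -53.1] z 33.9 w 0.0 F [-0.4  1.4  1.1] yerr_deg -0.12
t 2.6 board [ 56.1 -53.1] z 33.8 w 0.2 F [ 0.8 -0.1  0.2] yerr_deg -0.12
```

View pics/t2c.png

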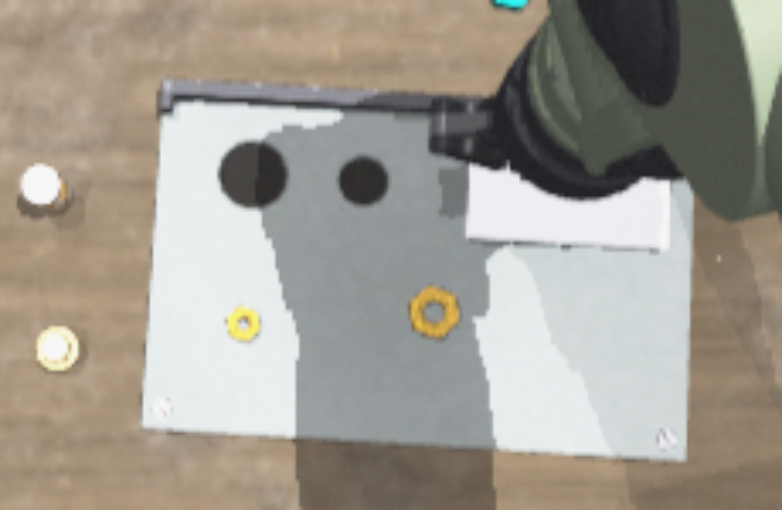

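Run:
```python
from h import *
print(inv(onz('top',[(352.2,219.8)],24)[0]),inv(onz('top',[(411.5,222.5)],24)[0]))
```

```text
[ 16.36124903 -22.35156991] [  17.70571679 -125.73817245]
```

Request:
send_rows([
  [0, -3, 0],
  [0, -6, 0],
  [0, -8, 0],
  [0, -10, 0],
  [0, -11, 0],
  [0, -12, 0],
  [0, -12, 0],
  [0, -12, 0],
], claw=[0, 0, 0, 0, 0, 0, 0, 0], turn=[0, 0, 0, 0, 0, 0, 0, 0])

```text
time: 3.4
position: [559.3, 204.5, 33.3]
ee_rot: [[-0.997, 0.077, 0.0], [0.077, 0.997, 0.0], [-0.0, 0.0, -1.0]]
ft_force: [1.5, 2.5, 0.8]
width: 0.1
```

Run:
```python
from h import *
p=np.load('pics/t2.npz')['p'];hsv=cv2.cvtColor(p,cv2.COLOR_RGB2HSV)
m=((hsv[:,:,0]>14)&(hsv[:,:,0]<32)&(hsv[:,:,1]>120)&(hsv[:,:,2]>110)).astype(np.uint8)
n,l,s,ce=cv2.connectedComponentsWithStats(m)
for i in range(1,n):
    if s[i,4]>15 and 180<ce[i][1]<290 and 200<ce[i][0]<430:print(s[i],inv(onz('top',ce[i],19)[0]))
go(30,-30,60)
```

```text
[335 234  15  15 121] [-22.1712303   -7.18773558]
[282 241   9   9  50] [-33.93601743  90.45769443]
t 3.4 board [ 55.7 -62.9] z 33.3 w 0.1 F [1.5 2.5 0.8] yerr_deg 0.02
shift [ 25.7  32.9 -26.7]
```

Request:
send_rows([
  [0, 10, 0],
  [8, 28, -15],
  [35, 45, -32],
  [70, 56, -32],
  [78, 56, -30],
  [78, 56, -25],
  [78, 56, -15],
  [78, 56, -12],
], claw=[0, 0, 0, 20, 54, 54, 54, 54], turn=[0, 0, 0, 0, 0, 0, 0, 0])

```text
time: 4.2
position: [486.1, 265.3, 43.7]
ee_rot: [[-0.997, 0.078, -0.001], [0.078, 0.997, -0.001], [0.001, -0.001, -1.0]]
ft_force: [-0.2, -0.3, -0.5]
width: 46.1
```

Run:
```python
from h import *
go(-22,-7,14)
```

```text
t 4.2 board [-21.9  -7.9] z 43.7 w 46.1 F [-0.2 -0.3 -0.5] yerr_deg -0.06
shift [ 0.1  0.9 29.7]
```

Request:
send_rows([
  [0, 1, 8],
  [0, 1, 16],
  [0, 1, 22],
  [0, 1, 26],
  [0, 1, 28],
  [0, 1, 28],
  [0, 1, 28],
  [0, 1, 28],
], claw=[54, 54, 54, 54, 54, 54, 54, 54], turn=[0, 0, 0, 0, 0, 0, 0, 0])

```text
time: 5.0
position: [486.1, 267.1, 17.6]
ee_rot: [[-0.997, 0.077, 0.001], [0.077, 0.997, 0.0], [-0.001, 0.0, -1.0]]
ft_force: [0.3, -0.6, 0.5]
width: 46.4
```

Run:
```python
from h import *
st();p,d=snap('side','s3');cv2.imwrite('pics/s3c.png',cv2.resize(p[200:320,190:310],None,fx=5,fy=5)[:,:,::-1]);st()
```

```text
t 5.0 board [-22.1  -6.1] z 17.6 w 46.4 F [ 0.3 -0.6  0.5] yerr_deg 0.01
t 5.05 board [-22.1  -6.1] z 17.6 w 46.1 F [-0.   0.1 -1. ] yerr_deg 0.01
```

View pics/s3c.png

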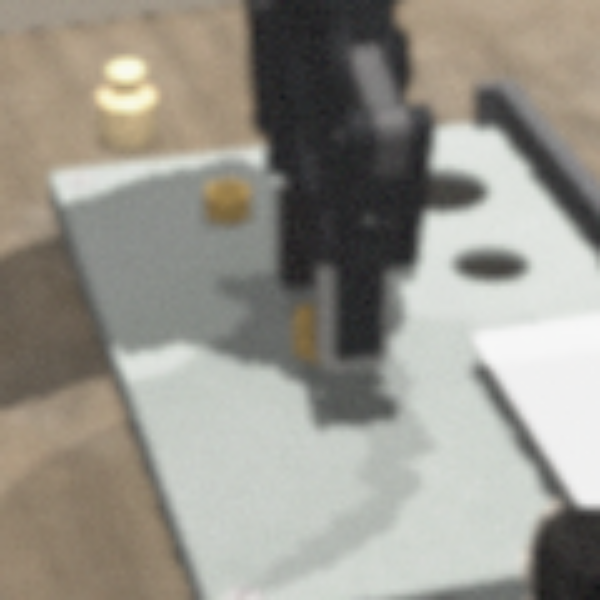

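Request:
send_rows([
  [0, 0, 2],
  [0, 0, 3],
  [0, 0, 3],
  [0, 0, 3],
  [0, 0, 3],
  [0, 0, 3],
  [0, 0, 3],
  [0, 0, 3],
], claw=[54, 54, 20, 20, 20, 20, 20, 20], turn=[0, 0, 0, 0, 0, 0, 0, 0], force=20)

```text
time: 5.85
position: [485.7, 267.0, 14.3]
ee_rot: [[-0.997, 0.077, -0.0], [0.077, 0.997, -0.0], [0.0, -0.0, -1.0]]
ft_force: [-1.2, -1.0, 1.1]
width: 24.3
```

Run:
```python
from h import *
go(45,90,15)
```

```text
t 5.85 board [-22.4  -6.2] z 14.3 w 24.3 F [-1.2 -1.   1.1] yerr_deg 0.01
shift [-67.4  96.2  -0.7]
```

Request:
send_rows([
  [-4, 6, 0],
  [-14, 20, 0],
  [-26, 37, 0],
  [-38, 54, 0],
  [-50, 71, 0],
  [-60, 85, 0],
  [-66, 94, 0],
  [-67, 96, 0],
], claw=[20, 20, 20, 20, 20, 20, 20, 20], turn=[0, 0, 0, 0, 0, 0, 0, 0])

```text
time: 6.65
position: [560.9, 358.7, 14.1]
ee_rot: [[-0.997, 0.076, 0.001], [0.076, 0.997, 0.001], [-0.001, 0.001, -1.0]]
ft_force: [-0.4, -1.6, -0.3]
width: 24.5
```

Run:
```python
from h import *
go(45,90,15);p,d=snap('side','s4');cv2.imwrite('pics/s4c.png',cv2.resize(p[190:310,210:330],None,fx=5,fy=5)[:,:,::-1]);go(45,90,15)
```

```text
t 6.65 board [45.5 91. ] z 14.1 w 24.5 F [-0.4 -1.6 -0.3] yerr_deg 0.04
shift [ 0.5 -1.  -0.9]
t 6.7 board [45.  90.5] z 13.9 w 24.0 F [-0.7 -0.2 -0.4] yerr_deg 0.04
shift [-0.  -0.5 -1.1]
```

View pics/s4c.png

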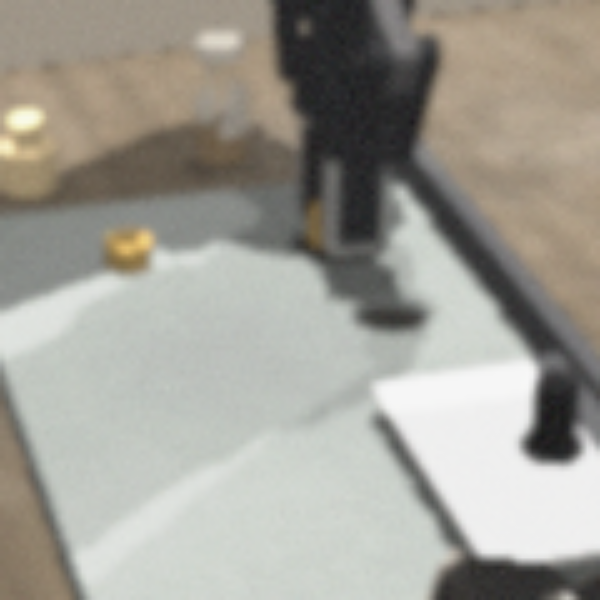

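Request:
send_rows([
  [0, 0, 0],
  [0, 0, 0],
  [0, 0, 0],
  [0, 0, 0],
  [0, 0, 0],
  [0, 0, -8],
  [0, 0, -22],
  [0, 0, -30],
], claw=[30, 36, 44, 50, 50, 50, 50, 50], turn=[0, 0, 0, 0, 0, 0, 0, 0])

```text
time: 7.5
position: [560.9, 358.0, 46.4]
ee_rot: [[-0.997, 0.077, 0.002], [0.077, 0.997, 0.001], [-0.002, 0.001, -1.0]]
ft_force: [0.3, -0.5, -0.1]
width: 42.6
```

Run:
```python
from h import *
p,d=snap('side','s5');cv2.imwrite('pics/s5c.png',cv2.resize(p[190:310,210:330],None,fx=5,fy=5)[:,:,::-1]);go(-34,90,44)
```

```text
t 7.55 board [46.3 90.8] z 47.7 w 42.4 F [-0.1  0.4  1.7] yerr_deg 0.01
shift [80.3 -0.8  3.4]
```

View pics/s5c.png

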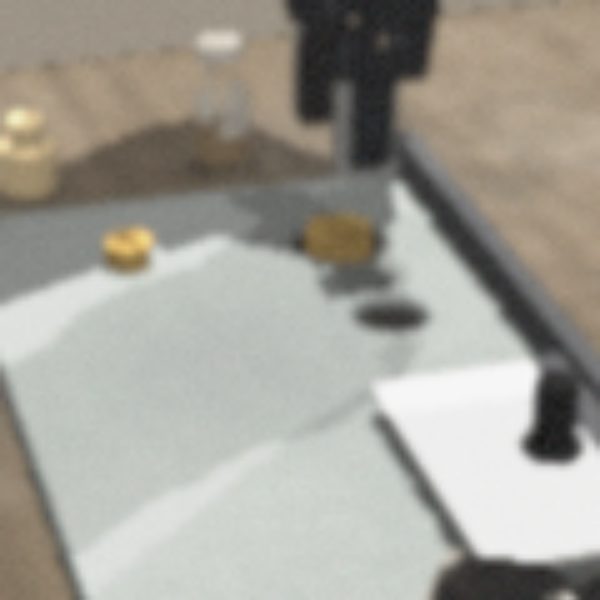

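Request:
send_rows([
  [15, 0, 0],
  [40, 0, 0],
  [65, 0, 0],
  [80, 0, 0],
  [80, 0, 0],
  [80, 0, 2],
  [80, 0, 3],
  [80, 0, 3],
], claw=[50, 50, 50, 45, 45, 45, 45, 45], turn=[0, 0, 0, 0, 0, 0, 0, 0])

```text
time: 8.35
position: [481.3, 363.6, 41.1]
ee_rot: [[-0.997, 0.078, 0.001], [0.078, 0.997, 0.0], [-0.001, 0.0, -1.0]]
ft_force: [-0.3, -0.8, -0.1]
width: 38.5
```

Run:
```python
from h import *
p,d=snap('top','t6');a=cv2.resize(p[165:265,260:380],None,fx=5,fy=5)
cv2.imwrite('pics/t6c.png',a[:,:,::-1]);go(-34,90.5,16)
p,d=snap('side','s6');cv2.imwrite('pics/s6c.png',cv2.resize(p[200:280,240:320],None,fx=7,fy=7,interpolation=cv2.INTER_CUBIC)[:,:,::-1])
```

```text
t 8.4 board [-34.5  89.7] z 41.1 w 38.5 F [ 0.7 -0.1 -0.2] yerr_deg -0.04
shift [-0.5  0.8 25.1]
```

View pics/t6c.png

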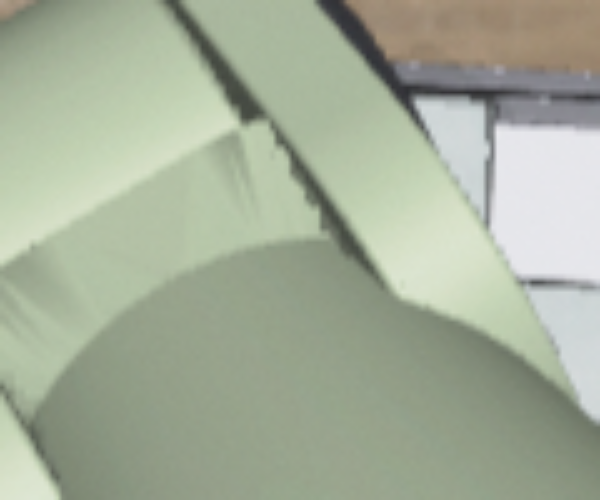

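View pics/s6c.png

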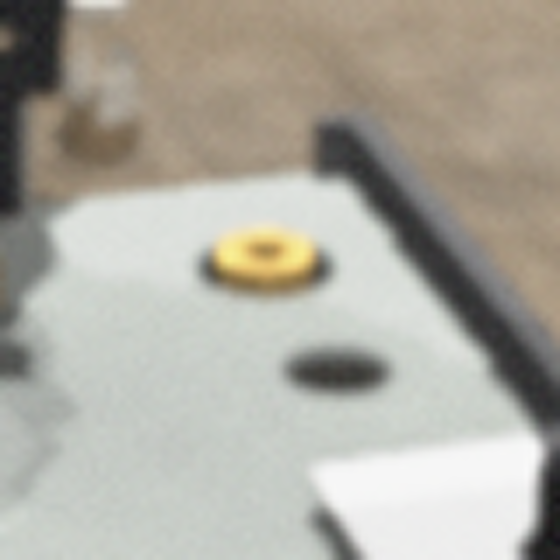

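The large nut is seated flat in its pocket, at about (266,258) in the enlarged crop, with the dark pocket rim visible on both sides. Next is the small nut.

Request:
send_rows([
  [-1, 1, 6],
  [-1, 1, 13],
  [-1, 1, 19],
  [-1, 1, 22],
  [-1, 1, 24],
  [-1, 1, 24],
  [-1, 1, 24],
  [-1, 1, 24],
], claw=[45, 45, 45, 45, 45, 45, 45, 45], turn=[0, 0, 0, 0, 0, 0, 0, 0])

```text
time: 9.25
position: [481.5, 364.8, 17.6]
ee_rot: [[-0.997, 0.077, 0.0], [0.077, 0.997, 0.0], [-0.0, 0.0, -1.0]]
ft_force: [-0.0, -0.4, 0.4]
width: 38.4
```

Run:
```python
from h import *
go(-34,90.5,15)
```

```text
t 9.25 board [-34.1  90.9] z 17.6 w 38.4 F [-0.  -0.4  0.4] yerr_deg 0.0
shift [-0.1 -0.4  2.6]
```

Request:
send_rows([
  [0, 0, 1.5],
  [0, 0, 2.5],
  [0, 0, 2.5],
  [0, 0, 2.5],
  [0, 0, 2.5],
  [0, 0, 2.5],
  [0, 0, 2.5],
  [0, 0, 2.5],
], claw=[45, 35, 10, 10, 10, 10, 10, 10], turn=[0, 0, 0, 0, 0, 0, 0, 0], force=20)

```text
time: 10.05
position: [481.3, 364.6, 14.8]
ee_rot: [[-0.997, 0.077, 0.0], [0.077, 0.997, -0.0], [-0.0, -0.0, -1.0]]
ft_force: [-0.8, 1.1, 0.6]
width: 15.5
```

Run:
```python
from h import *
go(45,32,15)
```

```text
t 10.05 board [-34.3  90.8] z 14.8 w 15.5 F [-0.8  1.1  0.6] yerr_deg 0.01
shift [-79.3 -58.8  -0.2]
```

Request:
send_rows([
  [-5, -4, 0],
  [-17, -12.5, 0],
  [-31, -23, 0],
  [-45, -33, 0],
  [-59, -43.5, 0],
  [-71, -52.5, 0],
  [-78, -58, 0],
  [-79, -58.5, 0],
], claw=[10, 10, 10, 10, 10, 10, 10, 10], turn=[0, 0, 0, 0, 0, 0, 0, 0])

```text
time: 10.85
position: [556.8, 299.1, 14.7]
ee_rot: [[-0.997, 0.079, 0.0], [0.079, 0.997, 0.0], [-0.0, 0.0, -1.0]]
ft_force: [-1.0, -0.4, -0.1]
width: 15.7
```

Run:
```python
from h import *
st();p,d=snap('side','s7');cv2.imwrite('pics/s7c.png',cv2.resize(p[200:300,220:320],None,fx=6,fy=6,interpolation=cv2.INTER_CUBIC)[:,:,::-1]);go(45,32,15)
```

```text
t 10.85 board [46.  31.2] z 14.7 w 15.7 F [-1.  -0.4 -0.1] yerr_deg -0.1
t 10.9 board [45.2 31.7] z 14.7 w 15.5 F [ 0.4  0.2 -0. ] yerr_deg -0.06
shift [ 0.2  0.3 -0.3]
```

View pics/s7c.png

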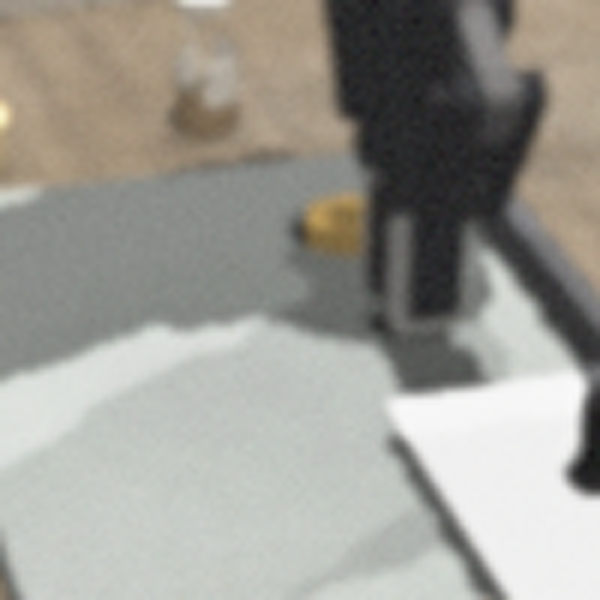

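Request:
send_rows([
  [0, 0, 0],
  [0, 0, 0],
  [0, 0, 0],
  [0, 0, 0],
  [0, 0, 0],
  [0, 0, -10],
  [0, 0, -35],
  [0, 0, -65],
], claw=[22, 28, 35, 38, 38, 38, 38, 38], turn=[0, 0, 0, 0, 0, 0, 0, 0])

```text
time: 11.7
position: [554.6, 299.9, 80.0]
ee_rot: [[-0.997, 0.077, -0.002], [0.077, 0.997, -0.001], [0.002, -0.001, -1.0]]
ft_force: [1.1, -1.1, -0.0]
width: 32.7
```

Run:
```python
from h import *
p,d=snap('side','s8');cv2.imwrite('pics/s8c.png',cv2.resize(p[200:300,220:320],None,fx=6,fy=6,interpolation=cv2.INTER_CUBIC)[:,:,::-1]);go(57,-110,80)
```

```text
t 11.75 board [47.1 33.6] z 86.2 w 32.4 F [1.1 0.6 3.6] yerr_deg 0.02
shift [  -9.8 -143.7    5.9]
```

View pics/s8c.png

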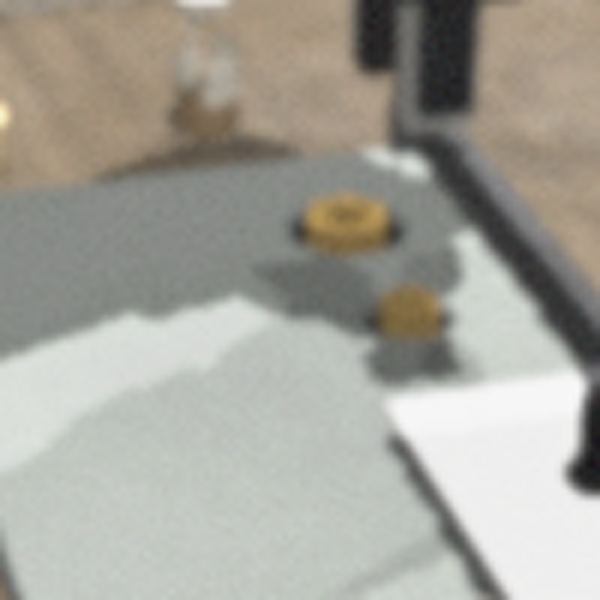

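Request:
send_rows([
  [-4, -15, 0],
  [-10, -45, 0],
  [-10, -80, 0],
  [-10, -115, 0],
  [-10, -138, 0],
  [-10, -144, 0],
  [-10, -144, 0],
  [-10, -144, 0],
], claw=[20, 0, 0, 0, 0, 0, 0, 0], turn=[0, 0, 0, 0, 0, 0, 0, 0])

```text
time: 12.55
position: [554.6, 156.3, 79.7]
ee_rot: [[-0.997, 0.077, -0.0], [0.077, 0.997, 0.0], [0.0, 0.0, -1.0]]
ft_force: [-0.3, -0.5, -0.5]
width: -0.2
```

Run:
```python
from h import *
go(57,-110,35)
p,d=snap('side','s9');a=cv2.resize(p[200:280,220:320],None,fx=5,fy=5,interpolation=cv2.INTER_CUBIC)
p,d=snap('top','t9');b=cv2.resize(p[180:280,270:395],None,fx=4,fy=4,interpolation=cv2.INTER_CUBIC)
cv2.imwrite('pics/s9c.png',a[:,:,::-1]);cv2.imwrite('pics/t9c.png',b[:,:,::-1])
```

```text
t 12.55 board [  54.7 -111.3] z 79.7 w -0.2 F [-0.3 -0.5 -0.5] yerr_deg 0.02
shift [-2.3  1.3 44.7]
```

View pics/s9c.png

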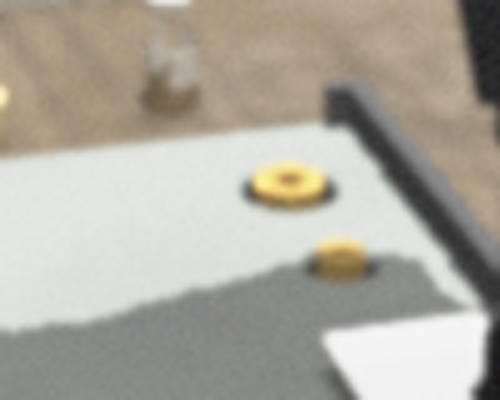

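View pics/t9c.png

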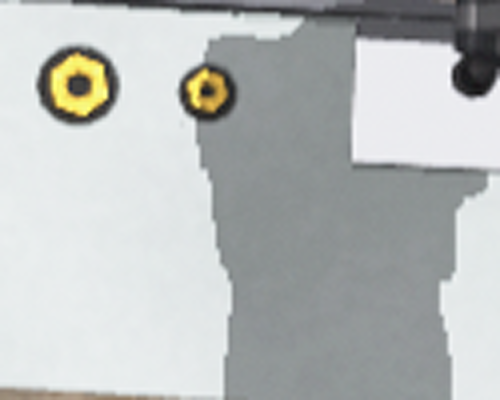

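Both nuts sit centred in their pockets, at (78,85) and (208,90) in the top crop, with an even dark ring round each. Next I lower the fingers to the right of the knob and shut the cover.

Request:
send_rows([
  [-2, 0, 10],
  [-2, 0, 25],
  [-2, 0, 38],
  [-2, 0, 44],
  [-2, 0, 45],
  [-2, 0, 45],
  [-2, 0, 45],
  [-2, 0, 45],
], claw=[0, 0, 0, 0, 0, 0, 0, 0], turn=[0, 0, 0, 0, 0, 0, 0, 0])

```text
time: 13.45
position: [557.0, 155.8, 35.4]
ee_rot: [[-0.997, 0.077, 0.001], [0.077, 0.997, 0.0], [-0.001, 0.0, -1.0]]
ft_force: [-0.1, -0.6, 0.4]
width: 0.2
```

Run:
```python
from h import *
print(inv(onz('top',[(358.2,220.3)],24)[0]))
go(57,40,35)
```

```text
[ 16.09903655 -32.8455712 ]
t 13.45 board [  57.2 -111.6] z 35.4 w 0.2 F [-0.1 -0.6  0.4] yerr_deg 0.01
shift [  0.2 151.6   0.4]
```

Request:
send_rows([
  [0, 10, 0],
  [0, 28, 0],
  [0, 50, 0],
  [0, 74, 0],
  [0, 98, 0],
  [0, 120, 0],
  [0, 137, 0],
  [0, 146, 0],
], claw=[0, 0, 0, 0, 0, 0, 0, 0], turn=[0, 0, 0, 0, 0, 0, 0, 0])

```text
time: 14.25
position: [568.1, 302.9, 35.1]
ee_rot: [[-0.997, 0.075, 0.001], [0.075, 0.997, 0.0], [-0.001, 0.0, -1.0]]
ft_force: [0.4, -2.6, 1.0]
width: 0.2
```

Request:
send_rows([
  [0, 2, 0],
  [0, 4, 0],
  [0, 5, 0],
  [0, 6, 0],
  [0, 7, 0],
  [0, 8, 0],
  [0, 8, 0],
  [0, 8, 0],
], claw=[0, 0, 0, 0, 0, 0, 0, 0], turn=[0, 0, 0, 0, 0, 0, 0, 0])

```text
time: 15.05
position: [568.2, 308.6, 34.7]
ee_rot: [[-0.997, 0.077, -0.0], [0.077, 0.997, -0.001], [0.0, -0.001, -1.0]]
ft_force: [0.0, -4.2, 2.6]
width: 0.1
```

Run:
```python
from h import *
st();p,d=snap('top','t10');cv2.imwrite('pics/t10c.png',cv2.resize(p[165:235,250:360],None,fx=7,fy=7,interpolation=cv2.INTER_CUBIC)[:,:,::-1])
```

```text
t 15.05 board [56.6 41.6] z 34.7 w 0.1 F [ 0.  -4.2  2.6] yerr_deg -0.02
```

View pics/t10c.png

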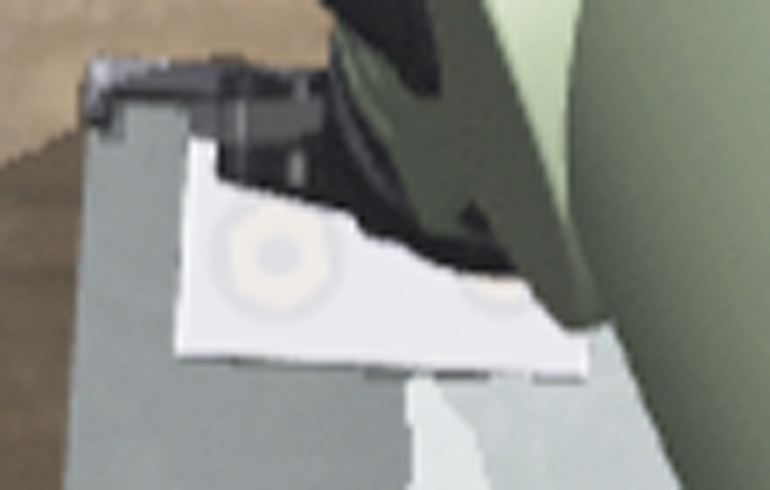

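Request:
send_rows([
  [0, 1, 0],
  [0, 2, 0],
  [0, 3, 0],
  [0, 3, 0],
  [0, 3, 0],
  [0, 3, 0],
  [0, 3, 0],
  [0, 3, 0],
], claw=[0, 0, 0, 0, 0, 0, 0, 0], turn=[0, 0, 0, 0, 0, 0, 0, 0])

```text
time: 15.9
position: [568.2, 309.0, 34.7]
ee_rot: [[-0.997, 0.079, -0.001], [0.079, 0.997, -0.006], [0.0, -0.006, -1.0]]
ft_force: [-0.9, -12.1, 5.6]
width: 0.3
```

Run:
```python
from h import *
st();print(inv(onz('top',[(274.8,215.2)],24)[0]),inv(onz('top',[(333.5,218.6)],24)[0]))
```

```text
t 15.9 board [56.6 42. ] z 34.7 w 0.3 F [ -0.9 -12.1   5.6] yerr_deg -0.1
[ 16.49455671 113.23592045] [16.54917997 10.35464932]
```

Pushing 3 mm further moved the fingers only 0.4 mm and raised the force to 12 N, so the cover is on its shut stop. I back the fingers off to the right, go up, and check.

Request:
send_rows([
  [0, -4, 0],
  [0, -12, 0],
  [0, -22, -5],
  [0, -30, -25],
  [10, -45, -60],
  [50, -70, -100],
  [100, -90, -130],
  [145, -100, -150],
], claw=[0, 0, 0, 0, 0, 0, 0, 0], turn=[0, 0, 0, 0, 0, 0, 0, 0])

```text
time: 16.7
position: [436.1, 227.1, 176.3]
ee_rot: [[-0.997, 0.078, 0.002], [0.078, 0.997, 0.002], [-0.002, 0.002, -1.0]]
ft_force: [-0.3, 0.5, 0.7]
width: -0.0
```

Request:
send_rows([
  [30, 0, 0],
  [60, 0, 0],
  [85, 0, 0],
  [100, 0, 0],
  [100, 0, 0],
  [100, 0, 0],
  [100, 0, 0],
  [100, 0, 0],
], claw=[0, 0, 0, 0, 0, 0, 0, 0], turn=[0, 0, 0, 0, 0, 0, 0, 0])

```text
time: 17.5
position: [338.1, 235.5, 174.6]
ee_rot: [[-0.997, 0.078, 0.0], [0.078, 0.997, 0.0], [-0.0, 0.0, -1.0]]
ft_force: [0.8, 0.0, -0.8]
width: -0.2
```

Run:
```python
from h import *
st();p,d=snap('top','t11');cv2.imwrite('pics/t11c.png',cv2.resize(p[165:295,215:425],None,fx=3.8,fy=3.8,interpolation=cv2.INTER_CUBIC)[:,:,::-1])
p,d=snap('side','s11');cv2.imwrite('pics/s11c.png',cv2.resize(p[180:330,190:360],None,fx=4,fy=4,interpolation=cv2.INTER_CUBIC)[:,:,::-1])
```

```text
t 17.5 board [-167.2  -48.9] z 174.6 w -0.2 F [ 0.8  0.  -0.8] yerr_deg -0.04
```

View pics/t11c.png

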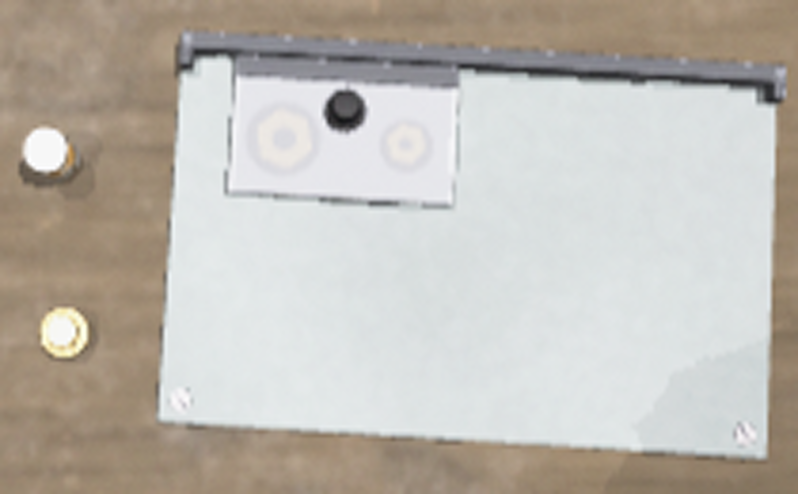

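View pics/s11c.png

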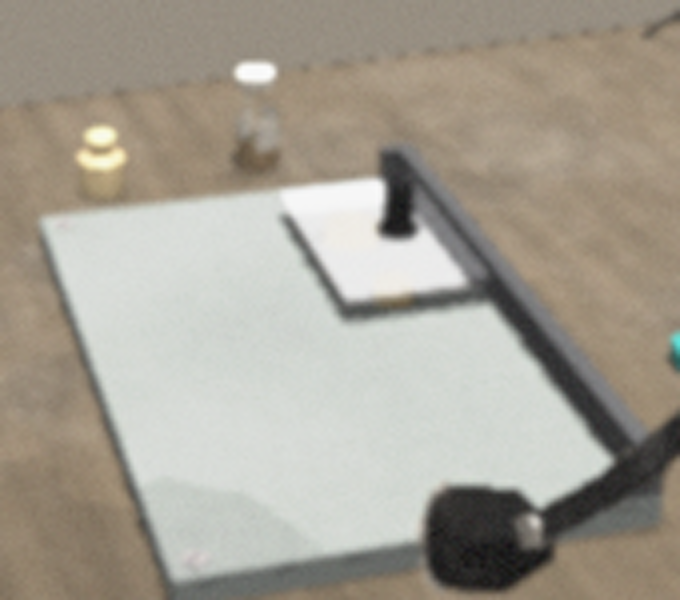

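Both pictures show the cover shut over the two centred nuts, with the vial at (46,155) and the weight at (64,332) in the top crop, where they were before. One last number before I hand in.

Run:
```python
from h import *
def kn(f):
    p=np.load(f'pics/{f}.npz')['p'].astype(int);m=(p.sum(2)<200)[186:203,298:320];v,u=np.nonzero(m);return inv(onz('top',[(u.mean()+298,v.mean()+186)],42)[0])
print(kn('t0'),kn('t11'))
print(inv(onz('top',[(274.5,214.9)],24)[0]),inv(onz('top',[(334.3,218.9)],24)[0]))
robot.job_done()
```

```text
[52.25097126 58.12812906] [52.55397595 64.14900143]
[ 16.99208425 113.79397199] [16.10398315  8.93349743]
the job is handed in; nothing more can be done
```

The job is handed in at about 17.6 s; it reports no verdict.

**What I did:** I pushed the cover open with shut fingers. Then I gripped each nut lightly at board height, slid it across the board to its pocket and let go so it dropped in. This was done by gripping rather than pure nudging, but neither nut was raised off the board. Last, I pushed the cover shut against its stop.

**Last checks:**
- **Nuts:** both sit flat and centred in their pockets, seen in the side and top pictures before shutting and through the cover afterwards.
- **Cover:** the plate measures board y +9 to +114 mm, against +10 to +114 when fully shut. The closing push stalled at about 12 N, which fits the shut stop.
- **Vial and weight:** they look unmoved in the final pictures.
- **Arm:** it is clear of everything.

**Disagreements:**
- **Cover at the start:** it stood about 6 mm open instead of fully shut.
- **Knob position:** the dark-mask reading of the knob was a few mm off its stated place, before and after. I put this down to the mask including the post's side, and relied on the plate edges instead.

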